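# Put a parcel away in the lift-up locker

### The job

Put the small parcel away in the locker: raise the locker's lift-up door until its stay catches and the door stays up on its own, and set the parcel flat on the locker's floor without dropping it. Then push the stay back to free the door and let it come down softly until fully shut, leaving everything else on the table where it stands.

Things in the scene. Friction and masses are not known exactly. Their poses are not given: they have to be found in the camera images.
- locker: Dark steel parcel locker fixed on the table, 218 deep x 220 wide x 175 mm tall. Origin under it on the table; x points from its front (turned to the robot's right, sill's outer face at x = -108) to its back (+110 mm). Front sill 58 mm tall, 8 thick; walls 8 mm thick. Above the sill the whole front is the lift-up door, sloping down 31.5 deg from the hinge at the top back to the sill.
- locker_floor (a point): Centre of the locker's inner floor, on its upper face 10 mm above the table, straight above the locker's origin; axes as the locker's. The clear floor is about 202 (x) x 204 mm (y).
- door_hinge (a point): Middle of the door's hinge line: locker frame x = +70, z = 175 mm; the line runs along the locker's y. Axes as the locker's.
- door (a joint): Door angle, rad: 0 shut, grows as it rises, 1.52 upper stop. White ribbed panel 232 mm wide, 8 thick, free edge 205 mm from the hinge, 0.5 kg. A damper slows it (0.8 N m s/rad): not held, it sinks shut by itself at about 0.6 rad/s. Raised past about 1.44 the stay catches; let go, it then rests on the stay at about 1.40 (edge 154 mm above the hinge).
- door_handle (a point): Middle of the handle: steel bar 10 mm thick, 100 mm long, parallel to the hinge, on two posts, 175 mm from the hinge line along the door, 38 mm out from the door's middle plane (gap under the bar 29 mm). Moves with the door. x: in the door's plane towards the hinge; z: out of its outer face (shut, leans 31.5 deg from vertical to the front; at 1.40, 49 deg to the back).
- stay (a joint): Stay angle, rad: 0 = rest, leaning forward (door shut or propped); grows as pushed back (locker +x), to 0.5; a light spring returns it. Flat steel bar 14 x 10 x 221 mm outside the locker's +y side (robot side), pivot at x 20, y 132, z 40 mm. A pin on the door's edge passes the bar's tip, then stands on it. Pushed back 0.1 to 0.2 (2 to 4 N at the tab) it lets the door sink; then no need to hold.
- stay_tab (a point): Centre of the stay's release tab: a steel plate 88 mm wide (locker y = 137 to 225 mm), 26 mm tall, 12 mm thick, sticking out sideways from the stay 100 mm from its pivot; at rest its centre is at locker x = 8, y = 181, z = 139 mm. Push its front face backwards, towards locker +x, near its outer end: the sinking door's edge and pin reach out to locker y = 139 mm.
- parcel_mid (a point): Centre of the small parcel (half-way up): a taped cardboard carton 84 (its x) x 52 (its y) x 46 mm tall (z), about 0.16 kg, lying on the table on the right, in front of the locker; its x points roughly towards the locker.
- carton: big taped carton, 110 x 160 x 85 mm, a bystander; origin under its centre
- tape_roll: roll of tape lying flat, 96 mm across, 24 mm tall, a bystander; origin under its centre
- wood_stamp: wooden hand stamp, 36 mm across, 64 mm tall, a bystander; origin under its centre
- pen_cup: dark open cup, 72 mm across, 95 mm tall, a bystander; origin under its centre
- ink_pad: flat black ink pad, 110 x 70 x 18 mm, a bystander; origin under its centre
- glue_jar: jar with a lid, 52 mm across, 75 mm tall, a bystander; origin under its centre
Not all that is in view belongs to the job. Leave any green or red look-alike of the part that bears parcel_mid alone.

How it is judged (in metres and radians):
On the way, in this order (a step that is already met when the one before it is completed fails the run):
1. the door is raised, resting on its stay, and the robot has let go of it (value of joint door above 1.32 rad and value of joint stay below 0.05 rad and contact force between each of the arm, the fingers and door below 0.3 N and contact force between the fingers and stay below 0.3 N), for 0.4 s.
2. the parcel lies flat on the locker's floor, released, with the door still up on its stay (x of parcel_mid in the frame of locker_floor between -0.08 and 0.08 m and y of parcel_mid in the frame of locker_floor between -0.09 and 0.09 m and z of parcel_mid in the frame of locker_floor between 0.01 and 0.03 m and angle between parcel_mid's own z axis and vertical below 0.15 rad and value of joint door above 1.32 rad and contact force between the fingers and parcel below 0.3 N and linear speed of parcel below 0.05 m/s), for 0.3 s.
At the end, for the whole second after the job is handed in: The door is fully shut (angle under 0.05 rad) with the small parcel lying flat and at rest inside on the locker's floor (centre within 80 mm of the floor's centre front to back and 90 mm sideways, upright within 0.15 rad) (x of parcel_mid in the frame of locker_floor between -0.08 and 0.08 m and y of parcel_mid in the frame of locker_floor between -0.09 and 0.09 m and z of parcel_mid in the frame of locker_floor between 0.01 and 0.03 m and angle between parcel_mid's own z axis and vertical below 0.15 rad and value of joint door below 0.05 rad and linear speed of parcel below 0.02 m/s); the robot touches nothing.
It fails at once if the door slams (comes down faster than 1.5 rad/s) (velocity of joint door below -1.5 rad/s).
It fails at once if the parcel is dropped or thrown (moving faster than 1 m/s with no finger on it) (linear speed of parcel above 1 m/s and contact force between the fingers and parcel below 0.1 N).
It fails at once if one of the bystanders is moved by more than 30 mm (distance of any of carton, tape_roll, wood_stamp, pen_cup, ink_pad, glue_jar from where it was at the start of the episode above 0.03 m).
It also fails if it takes over 64 s, if anything falls off the work surface, if the arm or the gripper's body presses on something with over 40 N, if the wrist force passes 120 N, or if a joint passes its speed limit or range.

### The arm

A 6-joint arm with a two-finger parallel gripper is mounted at the origin on the work surface. World frame = base frame: x ahead of the robot, y to its left, z up, the work surface at z = 0. Lengths are in m, angles in degrees, forces in N, time in s.
With the tool pointing down it reaches from about 0.35 to 0.975 m from the base axis. Payload 17.4 kg.
Tool frame: the origin (TCP) lies between the finger pads; the fingertips stand 25 mm ahead of it and the grasp point (between the pads) lies 6 mm ahead of it; z points along the fingers, y is the direction in which the jaws open and shut (so a half turn about z gives the same grasp; the last joint's range is limited). The gripper opens to 85 mm and grips with 20 to 120 N. Pads are 22 mm wide; open, the fingers measure 114 mm over their backs; the gripper's body (76 mm by 85 mm) begins 54 mm behind the grasp point. The pads swing forward as they close: fully open they stand 13 mm farther back than shut.
Start: joints at [-65.42, 6.646, 82.598, -0, 90.757, -2.166], TCP at [0.304, -0.603, 0.256] pointing down, gripper open.
Joint ranges: [-162.19, 162.19], [-47.58, 125.68], [4.15, 143.07], [-65.23, 245.23], [0.69, 171.88], [-170.13, 170.13]. Speed limits (degrees/s): [108.29, 108.29, 127.2, 180, 180, 180].

### API

Orientations are given as a 3x3 rotation matrix whose columns are the frame's x, y, z axes.
In Python, from station import * gives the robot as it stands. Calls block until the motion is done:
- move_to(position, orientation): joint-space move of the TCP to a pose.
- move_l(position, speed=0.15, rotation=None): straight line of the TCP; rotation=None keeps the orientation; speed is the mean speed in m/s.
- movej(angles): joint-space move.
- gripper_to(opening, force=None): finger opening in m; force is the grip in N (None keeps the last); returns when the fingers have stopped.
- sleep(seconds).
- inverse_kinematics(position, orientation): joint angles nearest the present ones, or None.
- get_obs(): the state.
- snapshot(name): name is "scene" or "top" or "wrist"; returns a dict with "color" (480x640x3 uint8, blue, green, red), "mtx" (3x3 intrinsics, pixels), "D" ([k1, k2, p1, p2, k3] as OpenCV has them; the pictures are not rectified), "xyz" and "rotation" of the camera in the world. Camera axes: x right, y down, z forward; pixel columns grow to the right and rows downward; lengths in m; the calibration is good to about 2 mm. A picture is of the moment at which its call begins. There is no depth.
A pose or a line that the arm cannot do raises MotionError and nothing moves.
- job_done(): hands the job in, once; it reports no verdict.
Trained networks look in a picture, given as the dict that the camera call returned (one of the last four; its "shot" number tells which), for a name from the list of things; names that differ only in an ending like _2 or _b are one class to them, and where a whole thing is asked for, a point or a joint stands for the part that bears it (a point fixed in the world has none). Each returns a list of dicts, best first, with "p" (0 to 1); they miss things now and then, are a little off and sometimes report something else, mostly with a low value. They report only what shows in the picture. A call takes as long as a camera call. They do not tell look-alikes from the thing itself.
- spot_in(picture, name): "at" ([x, y, z] in m, in world coordinates, good to about 4 mm: the middle of the surface that is visible of it).
- masks_of(picture, name): "mask" (480x640 bool, what is visible of it).
- place_of(picture, name): "at" ([x, y, z] in m, in world coordinates, good to about 4 mm: a listed point, or the origin of a listed thing).
The state is a dict: "time": time; "joints": joint angles; "joint_vel": joint speeds; "joint_efforts": joint torques, N m; "ee_pos": TCP position; "eef_rot": TCP orientation; "force": force on the tool from outside, world axes, zero at the start; "moment": the same for the moment, N m; "width": finger opening in m.
Only numpy, scipy, OpenCV 4.12 (cv2) and the standard library are available. Lean on these libraries where they do the work, as an engineer would, in place of code of your own. Each camera call takes 0.05 s, during which the arm holds its last target.

## Working session

There is one attempt and no reset: what is moved stays moved. The work goes in short steps, each a Python script; the robot and the scene stay as the last script left them, time stands still between calls to the robot, and variables do not carry over. Pictures are saved under pics/ and viewed, and the job is handed in when it is done.

```bash
ls; mkdir -p pics; cat > h.py <<'E'
from station import *
import numpy as np, cv2
E
python3 - <<'E'
from h import *
o=get_obs(); print(o)
for n in("scene","top","wrist"):
    s=snapshot(n); cv2.imwrite(f"pics/{n}0.png",s["color"]); print(n,s["xyz"],s["rotation"],s["mtx"],s["D"])
    for k in("locker","door_handle","door_hinge","stay_tab","parcel_mid","locker_floor"):
        try: print(k,[(np.round(d["at"],4).tolist(),round(d["p"],2)) for d in place_of(s,k)])
        except Exception as e: print(k,e)
E
```

```text
pics
{'time': 0.0, 'joints': array([-6.54224178e+01,  6.67470963e+00,  8.26359585e+01, -8.17851282e-04,
        9.07558001e+01, -2.16588008e+00]), 'joint_vel': array([ 0.06500764,  0.07219215, -0.03714297, -0.04464498,  0.02915344,
        0.01443825]), 'joint_efforts': array([-3.17734855e-03, -7.31991434e+01, -6.32492709e+01, -2.87994008e-04,
        6.45712003e-03, -3.97691838e-05]), 'ee_pos': array([ 0.30366915, -0.60265714,  0.25555296]), 'eef_rot': array([[ 8.93030385e-01,  4.49996096e-01, -4.95489376e-04],
       [ 4.49996368e-01, -8.93029769e-01,  1.04904619e-03],
       [ 2.95799277e-05, -1.15979854e-03, -9.99999327e-01]]), 'force': array([-0.22435572, -1.28767381, -0.2160128 ]), 'moment': array([-0.0252217 ,  0.0224932 , -0.01120019]), 'width': 0.08534994053577154}
scene [1.15403345 0.04628071 1.04825234] [[-0.22659793  0.81227285 -0.53746273]
 [ 0.97396231  0.19300744 -0.11893502]
 [ 0.00712661 -0.55041888 -0.83485823]] [[516.87564701   0.         330.96275458]
 [  0.         516.87564701 243.39930558]
 [  0.           0.           1.        ]] [-0.11460977  0.          0. 
[... 933 characters left out ...]
tab [([0.4754, 0.1908, 0.1385], 0.66)]
parcel_mid [([0.4891, -0.1676, 0.0255], 0.9), ([0.5859, -0.2728, 0.0282], 0.69), ([0.5071, -0.0329, 0.0229], 0.61), ([0.3884, 0.0162, -0.004], 0.32)]
locker_floor [([0.4154, -0.4856, 0.0035], 0.44)]
wrist [ 0.36790539 -0.57111152  0.3727386 ] [[ 4.49826260e-01 -8.57192373e-01 -2.50754006e-01]
 [-8.93116056e-01 -4.31801247e-01 -1.26061074e-01]
 [-2.17301072e-04  2.80658010e-01 -9.59807811e-01]] [[339.97731836   0.         325.04833039]
 [  0.         339.97731836 236.63043767]
 [  0.           0.           1.        ]] [0.01546303 0.         0.         0.         0.        ]
locker []
door_handle []
door_hinge []
stay_tab []
parcel_mid []
locker_floor []
```

View pics/scene0.png

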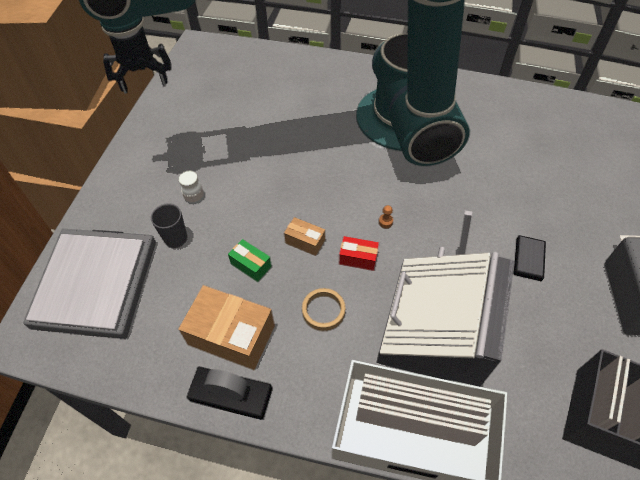

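View pics/top0.png

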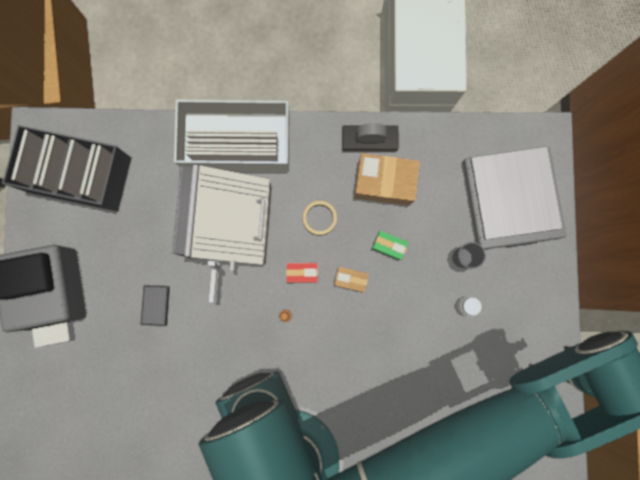

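Top view: the brown parcel is at (351,279). The look-alikes are red at (302,273) and green at (390,245), so brown cardboard is the one that fits. The locker is at about (228,215), with the stay tab at (213,283). Next I'll crop in to confirm this and fit the locker pose.

```bash
cat >> h.py <<'E'
def proj(s,P):
    P=np.atleast_2d(P).astype(float); R=np.array(s["rotation"]); t=np.array(s["xyz"])
    r,_=cv2.Rodrigues(R.T); return cv2.projectPoints(P,r,-R.T@t,np.array(s["mtx"]),np.array(s["D"],float))[0].reshape(-1,2)
def ray(s,uv,z):
    n=cv2.undistortPoints(np.array([[uv]],float),np.array(s["mtx"]),np.array(s["D"],float)).ravel()
    d=np.array(s["rotation"])@np.array([n[0],n[1],1]); o=np.array(s["xyz"]); return o+d*(z-o[2])/d[2]
E
cat > fit.py <<'E'
from h import *
from scipy.optimize import least_squares
L={"locker":[0,0,0],"door_hinge":[70,0,175],"door_handle":[-99.1,0,116],"stay_tab":[8,181,139]}
obs=[]
par=[]
snaps={}
for rep in range(2):
  for n in("scene","top"):
    s=snapshot(n); snaps[n]=s
    for k in L:
        for d in place_of(s,k):
            q=np.array(d["at"])
            exp={"locker":[.648,.17,0],"door_hinge":[.655,.243,.175],"door_handle":[.645,.075,.116],"stay_tab":[.473,.19,.139]}[k]
            if np.linalg.norm(q-exp)<.03: obs.append((k,q))
    for d in place_of(s,"parcel_mid"):
        q=np.array(d["at"])
        if np.linalg.norm(q-[.488,-.168,.023])<.03: par.append(q)
def T(p,v): 
    a=p[2]; return np.array([p[0]+np.cos(a)*v[0]-np.sin(a)*v[1],p[1]+np.sin(a)*v[0]+np.cos(a)*v[1],v[2]])
f=lambda p: np.concatenate([(T(p,np.array(L[k])/1e3)-q) for k,q in obs])
r=least_squares(f,[.648,.17,1.5],loss="soft_l1",f_scale=.004)
print("locker",r.x,np.degrees(r.x[2])); 
for (k,q) in obs: print(k,np.round((T(r.x,np.array(L[k])/1e3)-q)*1e3,1))
print("parcel",np.round(par,4).tolist())
np.save("locker.npy",r.x)
np.save("parcel.npy",np.mean(par,0))
for n,s in snaps.items():
    im=s["color"].copy(); big=cv2.resize(im,None,fx=4,fy=4,interpolation=cv2.INTER_CUBIC)
    pts=[[-108,-110,0],[-108,110,0],[110,110,0],[110,-110,0],[-108,-110,58],[-108,110,58],[70,110,175],[70,-110,175],[110,110,175],[110,-110,175],[-99,50,116],[-99,-50,116],[8,137,139],[8,225,139]]
    uv=proj(s,[T(r.x,np.array(p)/1e3) for p in pts])*4+1.5
    for u in uv: cv2.drawMarker(big,tuple(int(x) for x in u),(0,0,255),0,12,1)
    c=uv.mean(0).astype(int); x0,y0=max(c[0]-400,0),max(c[1]-300,0)
    cv2.imwrite(f"pics/fit_{n}.png",big[y0:y0+600,x0:x0+800])
    # parcel crop
    u=proj(s,np.mean(par,0))[0]*1; x0,y0=int(u[0])-64,int(u[1])-48
    cv2.imwrite(f"pics/par_{n}.png",cv2.resize(im[y0:y0+96,x0:x0+128],None,fx=5,fy=5,interpolation=cv2.INTER_CUBIC)); print(n,"crop",x0,y0)
E
python3 fit.py
```

```text
locker [0.65092319 0.17372128 1.49709537] 85.77724636924552
locker [ 3.4  3.5 -1. ]
door_hinge [-1.4 -1.3  2. ]
door_handle [ 1.8 -1.5 -1.2]
locker [ 2.5 -0.3  0.7]
door_hinge [ 1.9  1.2 -0.1]
door_handle [-2.8 -1.3 -2.7]
stay_tab [-1.8  0.6 -1.8]
door_hinge [-2.2 -4.3  3.8]
locker [-1.5  2.9  1.1]
door_hinge [1.8 2.9 1.5]
door_handle [-1.1 -0.9 -1.7]
stay_tab [-0.1 -1.3 -0.4]
parcel [[0.489, -0.1697, 0.0217], [0.4876, -0.1685, 0.0224], [0.4874, -0.1684, 0.0232]]
scene crop 239 187
top crop 287 231
```

View pics/fit_top.png

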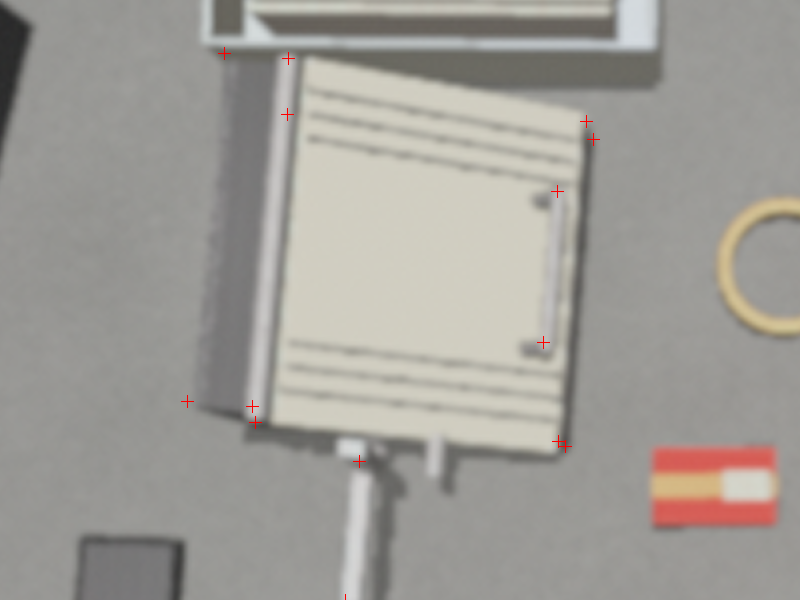

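View pics/fit_scene.png

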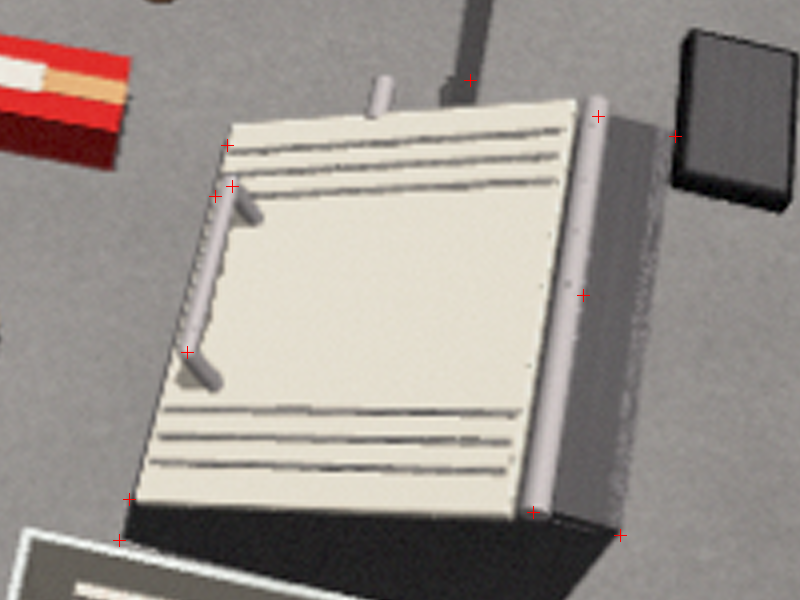

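View pics/par_top.png

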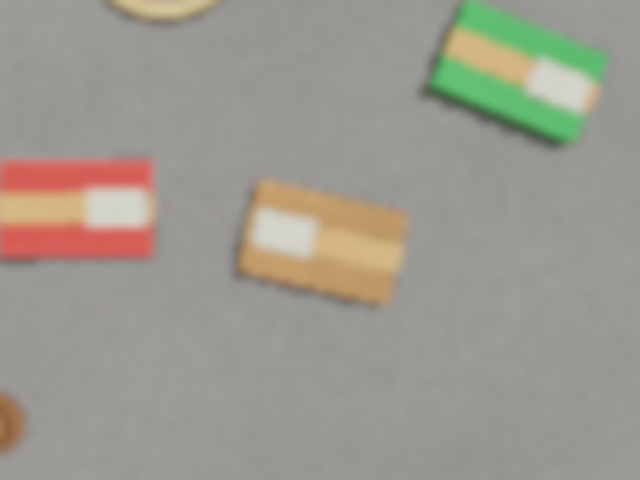

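```bash
cat > ik.py <<'E'
from h import *
p=np.load("locker.npy"); a=p[2]
Rl=np.array([[np.cos(a),-np.sin(a),0],[np.sin(a),np.cos(a),0],[0,0,1]]); O=np.array([p[0],p[1],0])
W=lambda v: O+Rl@np.array(v,float)
def tool(tilt,flip=1):  # tilt: body leans to locker -x(front) by tilt; tool y along locker x/z-plane
    t=np.radians(tilt); z=np.array([np.sin(t),0,-np.cos(t)]); return z
def Rbar(tilt,flip):   # jaws perpendicular to bar: tool x along +-locker y
    z=tool(tilt); x=np.array([0,flip,0.]); y=np.cross(z,x); return Rl@np.c_[x,y,z]
def Rpar(tilt,flip):   # jaws along locker y
    z=tool(tilt); y=np.array([0,flip,0.]); x=np.cross(y,z); return Rl@np.c_[x,y,z]
def handle(q):
    b=np.radians(211.5)-q; n=b-np.pi/2
    return np.array([.07,0,.175])+.175*np.array([np.cos(b),0,np.sin(b)])+.038*np.array([np.cos(n),0,np.sin(n)])
def hpose(q,off,flip,back=0.,ins=0.006):
    tilt=31.5+off-np.degrees(q); R=Rbar(tilt,flip); return W(handle(q))-R[:,2]*(ins+back),R
E
python3 - <<'E'
from ik import *
for flip in(1,-1):
  for off in(0,10,20):
    print(flip,off)
    for q in(0,.5,1,1.4,1.47):
        P,R=hpose(q,off,flip); j=inverse_kinematics(P,R); print(q,None if j is None else np.round(j,1))
  for t in(30,35,40,45):
    print("place",t,[None if j is None else np.round(j,1) for j in [inverse_kinematics(W([-.01,0,.046])-.006*Rpar(t,flip)[:,2],Rpar(t,flip)),inverse_kinematics(np.array([.488,-.168,.036])-.006*Rpar(t,flip)[:,2],Rpar(t,flip))]])
E
```

```text
1 0
0 [  -8.3    7.6   98.1   32.1   78.7 -101.7]
0.5 [  2.5   3.8  90.    2.8  85.9 -83.4]
1 [ 16.5   8.5  79.9 -24.4 100.4 -71.9]
1.4 [ 26.5  16.9  71.8 -44.8 113.5 -69.6]
1.47 [ 28.   18.6  70.5 -48.3 115.7 -69.8]
1 10
0 [ -11.7    9.4   98.9   41.7   81.1 -107.7]
0.5 [ -1.6   3.2  91.1  12.9  85.2 -88.4]
1 [ 13.    6.3  80.7 -15.2  97.5 -74.2]
1.4 [ 24.2  14.3  72.  -35.9 110.4 -69.4]
1.47 [ 25.9  16.   70.5 -39.5 112.6 -69.3]
1 20
0 [ -14.5   11.9   99.6   50.7   84.4 -113.1]
0.5 [ -5.7   3.3  92.4  22.9  85.3 -93.6]
1 [  9.1   4.5  81.8  -5.7  95.  -77.1]
1.4 [ 21.5  11.7  72.6 -26.9 107.2 -69.8]
1.47 [ 23.4  13.4  71.  -30.5 109.4 -69.2]
place 30 [None, array([-34.9,   3.9, 110. ,  25.6,  83.3, 142.3])]
place 35 [array([ -1.5,  12.5, 100.6,  37.7,  69.7, 168.3]), array([-36.7,   6. , 109.1,  29. ,  86. , 140. ])]
place 40 [array([ -3.2,  13.4, 101.1,  42.9,  70.8, 164.4]), array([-38.2,   8.2, 108.3,  32.2,  88.9, 137.9])]
place 45 [array([ -4.7,  14.4, 101.6,  47.9,  72.3, 160.6]), array([-39.6,  10.5, 107.4,  35.2,  91.8, 136.1])]
-1 0
0 [-8.3  7.6 98.1 32.1 78.7 78.3]
0.5 [
[... 317 characters left out ...]
6]
1.47 [ 25.9  16.   70.5 -39.5 112.6 110.7]
-1 20
0 [-14.5  11.9  99.6  50.7  84.4  66.9]
0.5 [-5.7  3.3 92.4 22.9 85.3 86.4]
1 [  9.1   4.5  81.8  -5.7  95.  102.9]
1.4 [ 21.5  11.7  72.6 -26.9 107.2 110.2]
1.47 [ 23.4  13.4  71.  -30.5 109.4 110.8]
place 30 [array([  0.3,  12. , 100. ,  32.3,  68.9,  -7.6]), array([-34.9,   3.9, 110. ,  25.6,  83.3, -37.7])]
place 35 [array([ -1.5,  12.5, 100.6,  37.7,  69.7, -11.7]), array([-36.7,   6. , 109.1,  29. ,  86. , -40. ])]
place 40 [array([ -3.2,  13.4, 101.1,  42.9,  70.8, -15.6]), array([-38.2,   8.2, 108.3,  32.2,  88.9, -42.1])]
place 45 [array([ -4.7,  14.4, 101.6,  47.9,  72.3, -19.4]), array([-39.6,  10.5, 107.4,  35.2,  91.8, -43.9])]
```

The crop confirms it: the brown carton is at crop centre (323,243), with red and green beside it. Its long axis leans about 11.6° off world y. The locker fit is good, though the door edges suggest its yaw is about 0.6° larger, so I'll use 86.4°. Next I'll grip the handle.

```bash
python3 - <<'E'
import numpy as np
p=np.load("locker.npy"); p[2]=np.radians(86.4); np.save("locker.npy",p)
E
python3 - <<'E'
from ik import *
gripper_to(.055,30)
P,R=hpose(0,5,-1,back=.09); print(P); move_to(P,R)
s=snapshot("wrist"); cv2.imwrite("pics/w1.png",s["color"]); print([(d["at"],d["p"]) for d in place_of(s,"door_handle")], W(handle(0)))
im=s["color"]; u=proj(s,[W(handle(0)+[0,d,0]) for d in(-.05,0,.05)]); print(u)
for x in u: cv2.drawMarker(im,tuple(int(v) for v in x),(0,0,255),0,10,1)
cv2.imwrite("pics/w1.png",im); print(get_obs()["time"])
E
```

```text
[0.64111719 0.01785949 0.19313334]
[([0.6412, 0.0749, 0.116], 0.83)] [0.64470272 0.0748498  0.11596308]
[[322.72957053 174.04193526]
 [322.87999427 250.48556038]
 [323.01001451 318.0089931 ]]
5.2833
```

View pics/w1.png

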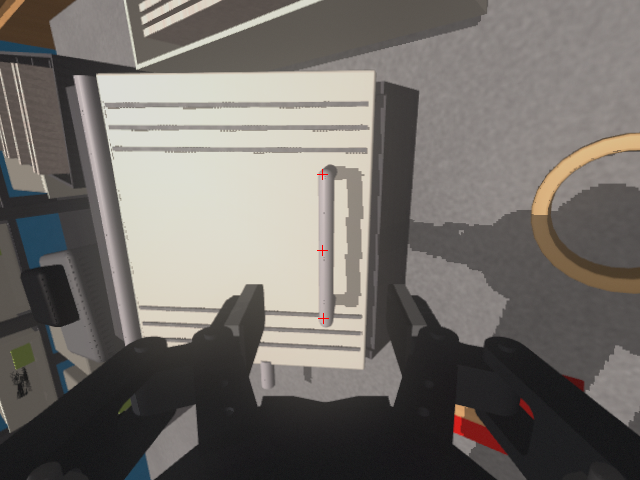

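The wrist view shows the bar at x≈326 px, from y≈170 to 322. My prediction falls within about 1–2 mm of it, midway between the fingers. I'll grip it and raise the door.

```bash
python3 - <<'E'
from ik import *
P,R=hpose(0,5,-1); move_l(P,.1); gripper_to(0,40); o=get_obs(); print(o["width"],o["force"],o["time"])
if .004<o["width"]<.02:
    for q in np.linspace(0,1.49,9)[1:]:
        P,R=hpose(q,5,-1); move_l(P,.12,R); o=get_obs(); print(round(q,2),np.round(o["force"],1),round(o["time"],2),round(o["width"],4))
    s=snapshot("scene"); cv2.imwrite("pics/s2.png",s["color"])
E
```

```text
0.008556496713325364 [-1.94235414 -7.22052542 -0.82072862] 6.8167
0.19 [ 2.  -7.9 -4.3] 7.25 0.0086
0.37 [  0.9 -10.3  -2.3] 7.68 0.0082
0.56 [  0.8 -10.7   0.4] 8.12 0.0085
0.74 [  0.3 -11.    1. ] 8.55 0.0086
0.93 [-1.1 -9.6  4. ] 8.98 0.0088
1.12 [-0.1 -9.8  5.7] 9.42 0.0084
1.3 [-0.2 -7.2  6.1] 9.85 0.0083
1.49 [ 0.4 -4.   6.9] 10.28 0.0085
```

View pics/s2.png

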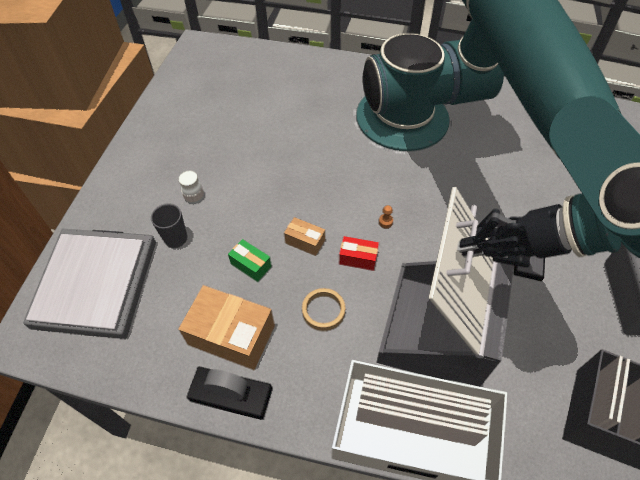

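The door is up, with the gripper on its back face at about (480,240). I'll lower it onto the stay, let go and back off.

```bash
python3 - <<'E'
from ik import *
for q in (1.44,1.41,1.395):
    P,R=hpose(q,5,-1); move_l(P,.05,R); sleep(.1); print(q,np.round(get_obs()["force"],1))
gripper_to(.055,30); print(get_obs()["force"])
P,R=hpose(1.40,5,-1,back=.09); move_l(P,.12); print(np.round(get_obs()["force"],1),get_obs()["time"])
s=snapshot("scene"); cv2.imwrite("pics/s3.png",s["color"])
s=snapshot("wrist"); cv2.imwrite("pics/w3.png",s["color"]); print([(d["at"],d["p"]) for d in place_of(s,"door_handle")],W(handle(1.4)))
E
```

```text
1.44 [ 2.2 -5.5  5.4]
1.41 [ 1.5 -6.7  6.9]
1.395 [ 1.4 -6.2  7.3]
[-0.09444265 -0.10804369  0.27848852]
[ 0.1  0.4 -1.3] 12.8917
[([0.6492, 0.1574, 0.3316], 0.56)] [0.64986116 0.15684091 0.33157267]
```

View pics/s3.png

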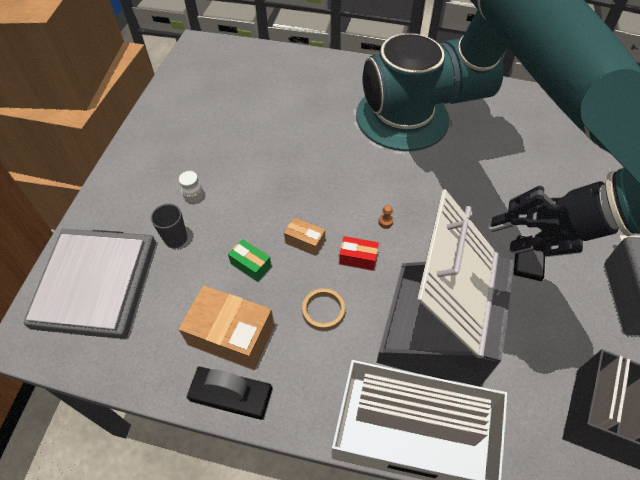

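View pics/w3.png

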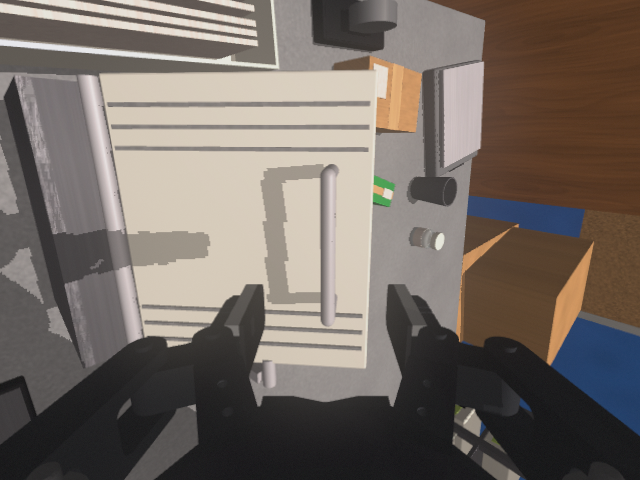

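The door rests on its stay at 1.40: the handle reads 0.3316 m against 0.3316 predicted, and there's no contact force. Now I'll go up and over to the parcel.

```bash
cat >> ik.py <<'E'
def Rp(tilt,yaw,flip=1):
    t=np.radians(tilt); w=np.radians(yaw); Rz=np.array([[np.cos(w),-np.sin(w),0],[np.sin(w),np.cos(w),0],[0,0,1]])
    z=np.array([np.sin(t),0,-np.cos(t)]); y=np.array([0,flip,0.]); return Rz@np.c_[np.cross(y,z),y,z]
E
python3 - <<'E'
from ik import *
o=get_obs(); P=o["ee_pos"].copy(); print(P); P[2]=.52; P[1]+=.02; move_l(P,.3)
R=Rp(38,78.4); c=np.load("parcel.npy"); c[2]=.036; print(c)
move_to([.57,-.03,.47],R)
gripper_to(.085)
move_to(c-R[:,2]*.12+[0,0,.03],R)
s=snapshot("wrist"); im=s["color"]; print([(d["at"],d["p"]) for d in place_of(s,"parcel_mid")])
w=np.radians(78.4); ex=np.array([np.cos(w),np.sin(w),0]); ey=np.array([-np.sin(w),np.cos(w),0])
for a in(-1,1):
  for b in(-1,1):
    for z in(0,.046):
      u=proj(s,np.array([c[0],c[1],z])+ex*a*.042+ey*b*.026)[0]; cv2.drawMarker(im,tuple(int(v) for v in u),(0,0,255) if z else (255,0,255),0,10,1)
cv2.imwrite("pics/w4.png",im); 
t=snapshot("top"); print([(d["at"],d["p"]) for d in place_of(t,"parcel_mid")]); cv2.imwrite("pics/t4.png",t["color"])
print(get_obs()["time"])
E
```

```text
[0.65401213 0.22257774 0.40051244]
[ 0.488      -0.16886667  0.036     ]Traceback (most recent call last):
  File "<stdin>", line 4, in <module>
station.MotionError: the arm cannot take that pose within its joint ranges
```

```bash
python3 - <<'E'
from ik import *
f=lambda P,R:(lambda j:None if j is None else np.round(j,0))(inverse_kinematics(P,R))
c=np.load("parcel.npy"); c[2]=.036; print(get_obs()["joints"].round())
for fl in(1,-1):
  for t in(20,38):
    print(fl,t,"mid",f([.57,-.03,.47],Rp(t,78.4,fl)),"mid2",f([.5,-.15,.4],Rp(t,78.4,fl)),"pre",f(c-Rp(t,78.4,fl)[:,2]*.12,Rp(t,78.4,fl)))
    for b in(.0,.1,.2): print(b,f(W([-.002,0,.046])-Rp(t,86.4,fl)[:,2]*(.006+b),Rp(t,86.4,fl)))
E
```

```text
[ 31.  23.  45. -47. 129.  99.]
1 20 mid None mid2 [-29. -11.  88.  20. 108. 168.] pre [-35.  -6. 107.  18.  88. 154.]
0.0 None
0.1 None
0.2 None
1 38 mid None mid2 [-36.  -8.  89.  37. 112. 166.] pre [-45.   3. 104.  31.  95. 144.]
0.0 [ -2.  13. 101.  41.  70. 166.]
0.1 [ -7.   8.  98.  39.  79. 167.]
0.2 [-13.   5.  94.  37.  88. 167.]
-1 20 mid [-15.  -6.  77.  21. 109.   4.] mid2 [-29. -11.  88.  20. 108. -12.] pre [-35.  -6. 107.  18.  88. -26.]
0.0 [ 5. 12. 98. 21. 69.  1.]
0.1 [ 2.  6. 95. 20. 78.  1.]
0.2 [-1.  3. 89. 20. 87.  1.]
-1 38 mid [-22.  -6.  81.  40. 108.   1.] mid2 [-36.  -8.  89.  37. 112. -14.] pre [-45.   3. 104.  31.  95. -36.]
0.0 [ -2.  13. 101.  41.  70. -14.]
0.1 [ -7.   8.  98.  39.  79. -13.]
0.2 [-13.   5.  94.  37.  88. -13.]
```

```bash
python3 - <<'E'
from ik import *
R=Rp(38,78.4,-1); c=np.load("parcel.npy"); c[2]=.036
move_to([.57,-.03,.47],R)
gripper_to(.085)
move_to(c-R[:,2]*.12+[0,0,.03],R)
s=snapshot("wrist"); im=s["color"]; print([(d["at"],d["p"]) for d in place_of(s,"parcel_mid")])
w=np.radians(78.4); ex=np.array([np.cos(w),np.sin(w),0]); ey=np.array([-np.sin(w),np.cos(w),0])
for a in(-1,1):
  for b in(-1,1):
    for z in(0,.046):
      u=proj(s,np.array([c[0],c[1],z])+ex*a*.042+ey*b*.026)[0]; cv2.drawMarker(im,tuple(int(v) for v in u),(0,0,255) if z else (255,0,255),0,10,1)
cv2.imwrite("pics/w4.png",im); 
t=snapshot("scene"); cv2.imwrite("pics/s4.png",t["color"])
print(get_obs()["time"],get_obs()["force"])
E
```

```text
[([0.49, -0.1644, 0.0226], 0.61), ([0.5055, -0.0301, 0.0263], 0.56)]
17.1 [-0.49678441  0.45749684  0.8080001 ]
```

View pics/w4.png

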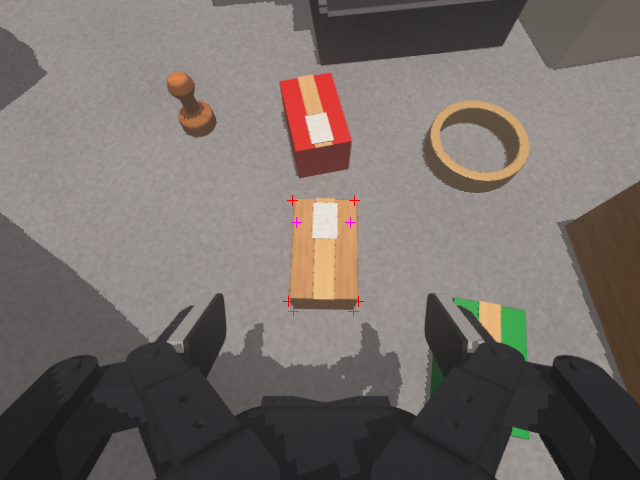

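View pics/s4.png

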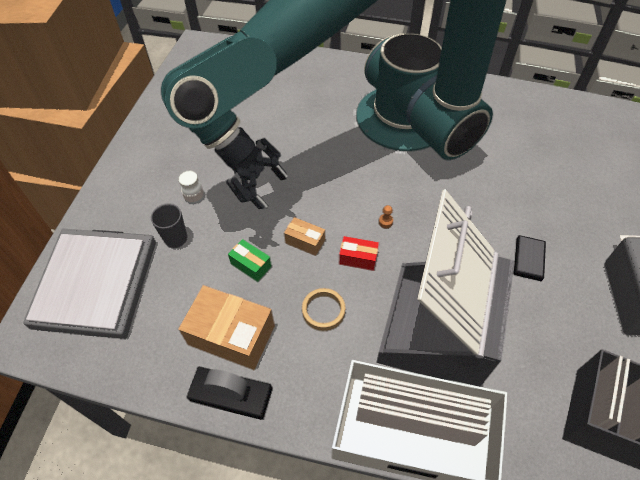

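The brown parcel at (325,255) lines up with the overlay corners to about 1 mm and sits centred between the fingers. Grasping it now.

```bash
python3 - <<'E'
from ik import *
R=Rp(38,78.4,-1); c=np.load("parcel.npy"); c[0]+=.001; c[2]=.036
gripper_to(.074)
g=c-R[:,2]*.006; move_l(c-R[:,2]*.05,.2); move_l(g,.08); print(get_obs()["force"])
gripper_to(0,40); o=get_obs(); print(o["width"],o["force"])
if o["width"]>.045:
    move_l(g+[0,0,.05],.1); move_l(g+[0,0,.17],.2)
    print(get_obs()["width"],get_obs()["time"])
    s=snapshot("wrist"); cv2.imwrite("pics/w5.png",s["color"])
    s=snapshot("scene"); cv2.imwrite("pics/s5.png",s["color"])
    R2=Rp(38,86.4,-1); pf=W([-.002,0,.046])
    print(W([0,0,0]),inverse_kinematics(pf-R2[:,2]*.006,R2).round(1))
E
```

```text
[ 0.60778791  0.08322724 -0.61169184]
0.05097446914350171 [-0.06087669 -1.89661891  5.08475974]
0.05153229530839553 20.425
[0.65092319 0.17372128 0.        ] [ -1.8  13.3 100.6  40.8  70.3 -13.9]
```

View pics/w5.png

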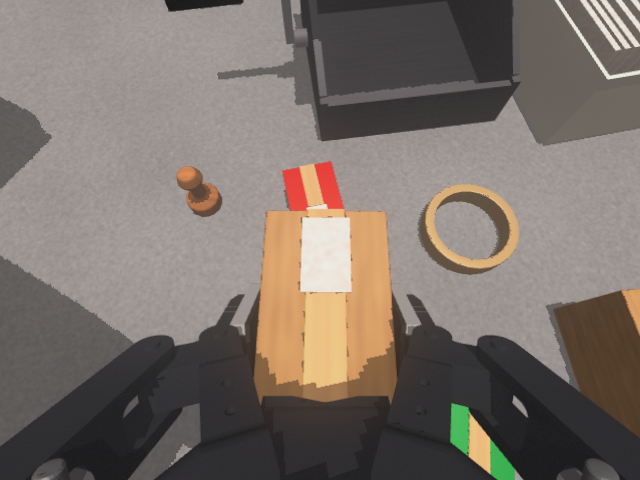

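View pics/s5.png

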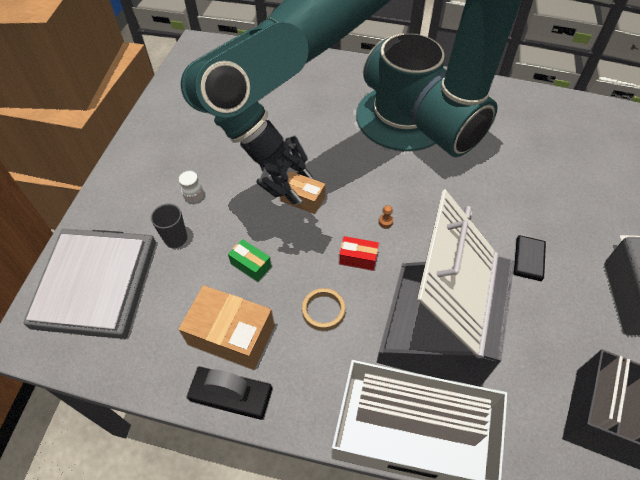

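The parcel is held level, 51 mm between the pads. I'll carry it to the opening and slide it in along the tool axis.

```bash
python3 - <<'E'
from ik import *
R2=Rp(38,86.4,-1); pf=W([-.002,0,.046])
move_to(pf-R2[:,2]*(.006+.19),R2)
print(get_obs()["time"],get_obs()["width"],get_obs()["force"])
move_l(pf-R2[:,2]*(.006+.10),.15); print(get_obs()["force"])
s=snapshot("scene"); cv2.imwrite("pics/s6.png",s["color"])
s=snapshot("wrist"); cv2.imwrite("pics/w6.png",s["color"])
E
```

```text
21.5833 0.05109741179650085 [-0.56456938  0.21796031 -1.14511483]
[-0.14243894  0.243851   -1.04407011]
```

View pics/s6.png

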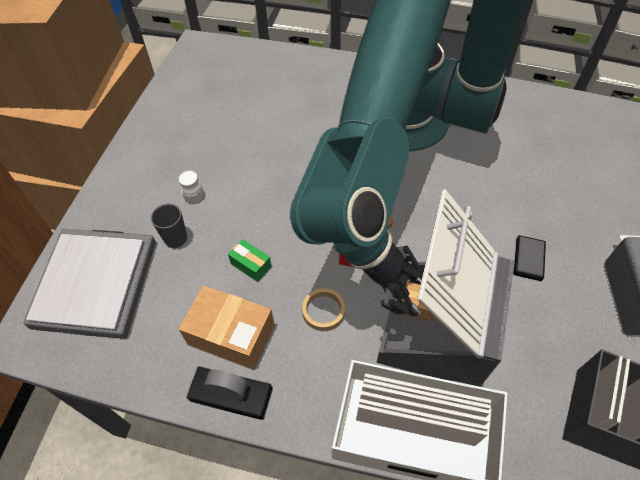

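View pics/w6.png

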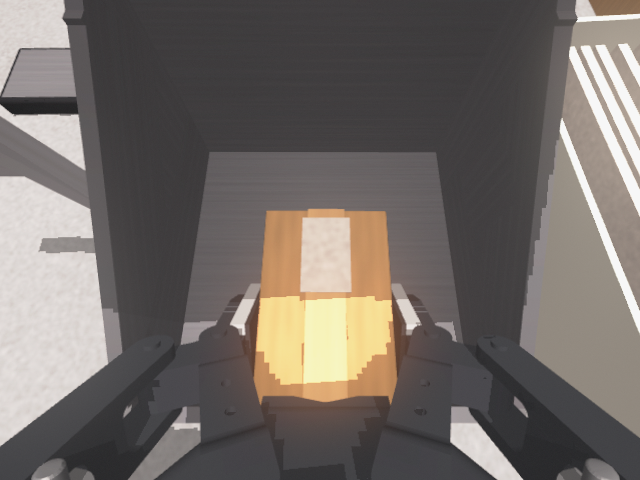

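```bash
python3 - <<'E'
from ik import *
R2=Rp(38,86.4,-1); pf=W([-.002,0,.046])
move_l(pf-R2[:,2]*(.006+.045),.12); print(get_obs()["force"])
s=snapshot("scene"); im=s["color"]
for d in(.2,.25,.3,.35):
    u=proj(s,pf-R2[:,2]*(.045+d))[0]; cv2.circle(im,tuple(int(v) for v in u),3,(0,0,255),-1)
cv2.imwrite("pics/s7.png",cv2.resize(im[120:360,240:560],None,fx=2.5,fy=2.5))
s=snapshot("top"); cv2.imwrite("pics/t7.png",s["color"])
E
```

```text
[ 0.16944125 -0.4844467  -1.83810817]
```

View pics/s7.png

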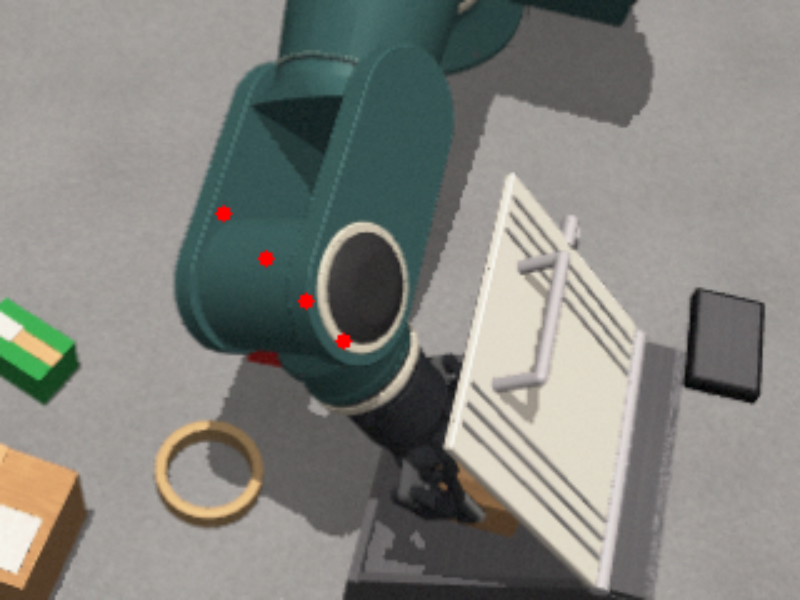

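View pics/t7.png

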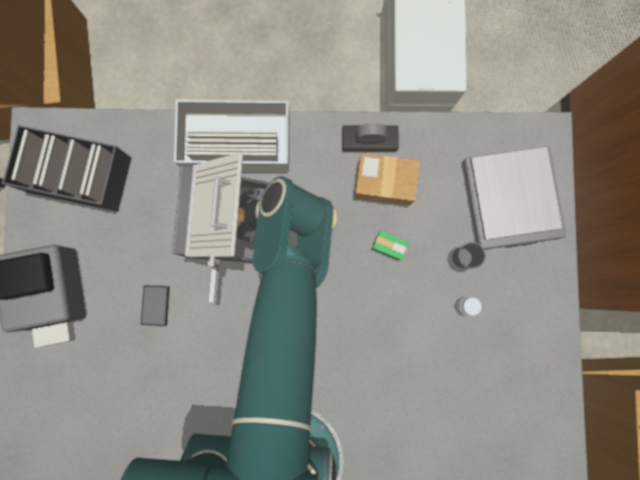

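```bash
python3 - <<'E'
from ik import *
s=snapshot("scene");t=snapshot("top")
def r(s,uv):
    n=cv2.undistortPoints(np.array([[uv]],float),np.array(s["mtx"]),np.array(s["D"],float)).ravel()
    d=np.array(s["rotation"])@np.array([n[0],n[1],1]); return np.array(s["xyz"]),d/np.linalg.norm(d)
def tri(u,v):
    a,d=r(s,u);b,e=r(t,v); k=np.linalg.lstsq(np.c_[d,-e],b-a,rcond=None)[0]; p=a+k[0]*d;q=b+k[1]*e; return (p+q)/2,np.linalg.norm(p-q)
p,e=tri((385.2,234.8),(272,198)); print("cap",p,e,"locker frame",Rl.T@(p-O))
R2=Rp(38,86.4,-1); pf=W([-.002,0,.046])
for d in(.25,.3,.35): print(d,Rl.T@(pf-R2[:,2]*(.045+d)-O))
im=t["color"]
b=np.radians(211.5)-1.4
ed=[np.array([.07,y,.175])+.205*np.array([np.cos(b),0,np.sin(b)]) for y in(-.116,.116)]; print(ed)
for q in ed: 
    u=proj(t,W(q))[0]; cv2.drawMarker(im,tuple(int(x) for x in u),(0,0,255),0,8,1)
cv2.imwrite("pics/t8.png",cv2.resize(im[130:310,160:400],None,fx=3.3,fy=3.3,interpolation=cv2.INTER_CUBIC))
E
```

```text
cap [0.65559614 0.02907243 0.33290386] 4.855964477203556e-05 locker frame [-0.14407001 -0.0137463   0.33290386]
0.25 [-1.83620135e-01 -6.59194921e-17  2.78463172e-01]
0.3 [-2.14403209e-01 -5.89805982e-17  3.17863710e-01]
0.35 [-2.45186283e-01 -5.55111512e-17  3.57264248e-01]
[array([-0.06526246, -0.116     ,  0.32904242]), array([-0.06526246,  0.116     ,  0.32904242])]
```

View pics/t8.png

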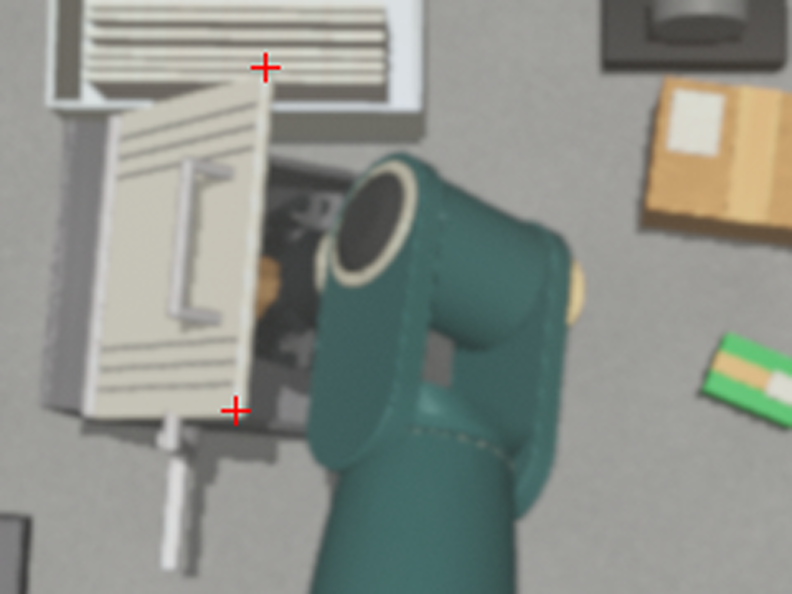

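The fork's cap is about 48 mm in front of the door edge in plan view. I'll set the parcel down at locker x = −20 mm instead, which keeps clear of both the sill and the door.

```bash
python3 - <<'E'
from ik import *
R2=Rp(38,86.4,-1)
for z in(.06,.050,.0475,.046):
    pf=W([-.020,0,z]); move_l(pf-R2[:,2]*.006,.06); sleep(.1); o=get_obs(); print(z,o["force"].round(1),np.round(o["joint_efforts"],1))
    if o["force"][2]>6: break
s=snapshot("wrist"); cv2.imwrite("pics/w9.png",s["color"]); s=snapshot("scene"); cv2.imwrite("pics/s9.png",s["color"]); print(o["time"])
E
```

```text
0.06 [ 0.2  0.2 -2.4] [  0.2 -73.7 -55.6   3.    0.8  -0. ]
0.05 [ 0.4  0.6 -1.6] [ -0.  -74.2 -55.    3.    0.8  -0. ]
0.0475 [ 0.3  1.  -1.3] [ -0.  -74.7 -55.2   3.    0.9  -0. ]
0.046 [0.5 0.5 5.6] [  0.1 -70.9 -51.8   2.1   0.6  -0. ]
25.0
```

View pics/w9.png

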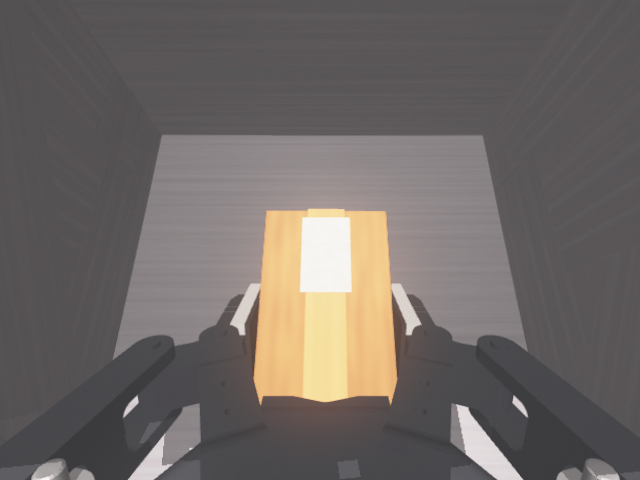

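View pics/s9.png

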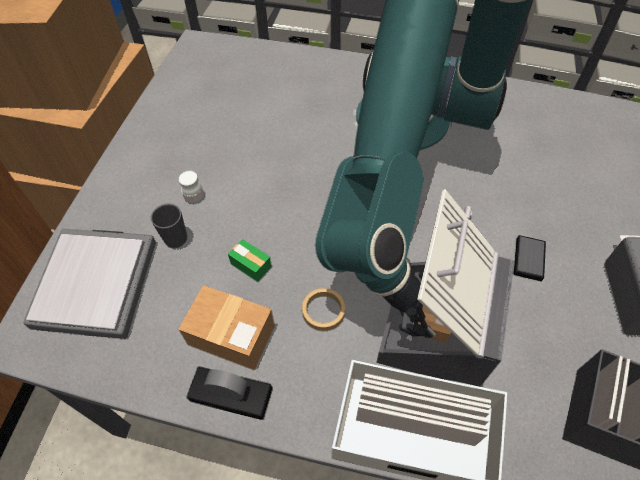

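The parcel is on the floor: force went from −1.3 to +5.6 N, and it sits square and flat. Releasing and retreating.

```bash
python3 - <<'E'
from ik import *
R2=Rp(38,86.4,-1); g=W([-.020,0,.046])
gripper_to(.074); sleep(.1)
move_l(g-R2[:,2]*.056,.1); move_l(g-R2[:,2]*.22,.25)
s=snapshot("wrist"); cv2.imwrite("pics/w10.png",s["color"]); print([((Rl.T@(np.array(d["at"])-O)).round(4),d["p"]) for d in place_of(s,"parcel_mid")])
s=snapshot("scene"); cv2.imwrite("pics/s10.png",s["color"])
print([(d["at"],d["p"]) for d in place_of(s,"door_handle")],[(d["at"],d["p"]) for d in place_of(s,"stay_tab")],W([.008,.181,.139]),get_obs()["time"])
f=lambda P,R:(lambda j:None if j is None else np.round(j,0))(inverse_kinematics(P,R))
print(get_obs()["joints"].round())
for fl in(1,-1):
  for t in(0,15,30):
    print(fl,t,f(W([-.06,.207,.16]),Rp(t,86.4,fl)),f(W([.02,.207,.16]),Rp(t,86.4,fl)))
    print(fl,t,f(W([-.06,.207,.16]),Rbar(t,fl)),f(W([.02,.207,.16]),Rbar(t,fl)))
E
```

```text
[(array([-0.0168,  0.0002,  0.0336]), 0.84), (array([-0.2139,  0.1323,  0.0238]), 0.64)]
[([0.6486, 0.1563, 0.3288], 0.61), ([0.4128, 0.3722, 0.0002], 0.4)] [([0.4144, 0.3743, 0.0022], 0.54)] [0.47078267 0.19307058 0.139     ] 27.2583
[-15.   6.  93.  37.  91. -14.]
1 0 [  13.  -19.  115.   -0.   84. -164.] [  22.  -14.  112.   -0.   83. -154.]
1 0 [ 13. -19. 115.  -0.  84. -74.] [ 22. -14. 112.  -0.  83. -64.]
1 15 None [  14.  -18.  115.   15.   78. -165.]
1 15 [  4. -21. 118.  15.  82. -84.] [ 14. -18. 115.  15.  78. -75.]
1 30 None None
1 30 [ -4. -22. 120.  30.  83. -95.] [  6. -20. 119.  30.  77. -86.]
-1 0 [ 13. -19. 115.  -0.  84.  16.] [ 22. -14. 112.  -0.  83.  26.]
-1 0 [ 13. -19. 115.  -0.  84. 106.] [ 22. -14. 112.  -0.  83. 116.]
-1 15 [  4. -21. 118.  15.  82.   6.] [ 14. -18. 115.  15.  78.  15.]
-1 15 [  4. -21. 118.  15.  82.  96.] [ 14. -18. 115.  15.  78. 105.]
-1 30 [ -4. -22. 120.  30.  83.  -5.] [  6. -20. 119.  30.  77.   4.]
-1 30 [ -4. -22. 120.  30.  83.  85.] [  6. -20. 119.  30.  77.  94.]
```

View pics/w10.png

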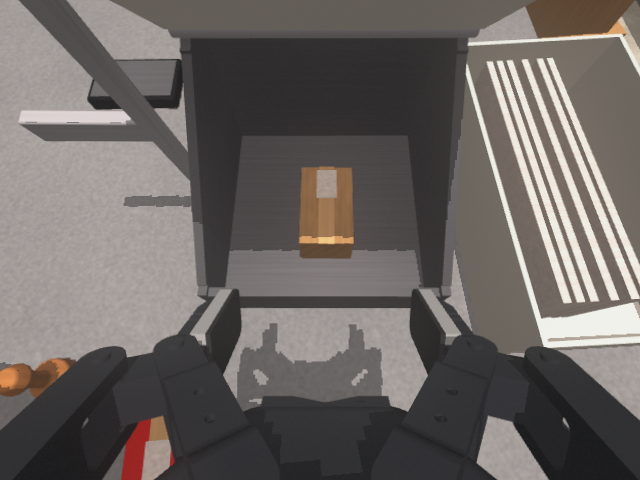

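View pics/s10.png

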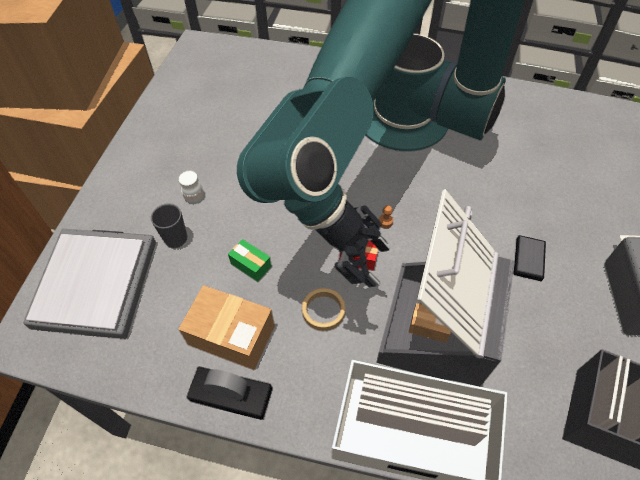

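The parcel lies at locker (−17, 0) mm and the door is still up. The wrist view shows the tab at about (75,125). Next I'll close the fingers and push the tab near its outer end.

```bash
python3 - <<'E'
from ik import *
gripper_to(0,40)
R=Rp(12,86.4,-1); zt=Rl.T@R[:,2]
tip=lambda x,y,z: W(np.array([x,y,z])-.025*zt)
move_to(tip(-.13,.208,.19),R)
move_l(tip(-.05,.208,.127),.15)
s=snapshot("wrist"); im=s["color"]
for y in(.137,.225):
  for z in(-.013,.013):
    u=proj(s,W([.008-.006-.12*z,y,.139+z]))[0]; cv2.drawMarker(im,tuple(int(v) for v in u),(0,0,255),0,10,1)
cv2.imwrite("pics/w11.png",im)
s=snapshot("scene"); cv2.imwrite("pics/s11.png",s["color"]); print(get_obs()["time"],get_obs()["width"])
s=snapshot("top"); cv2.imwrite("pics/t11.png",cv2.resize(s["color"][130:310,140:380],None,fx=3.3,fy=3.3)); 
E
```

```text
29.725 -0.000306328987423177
```

View pics/w11.png

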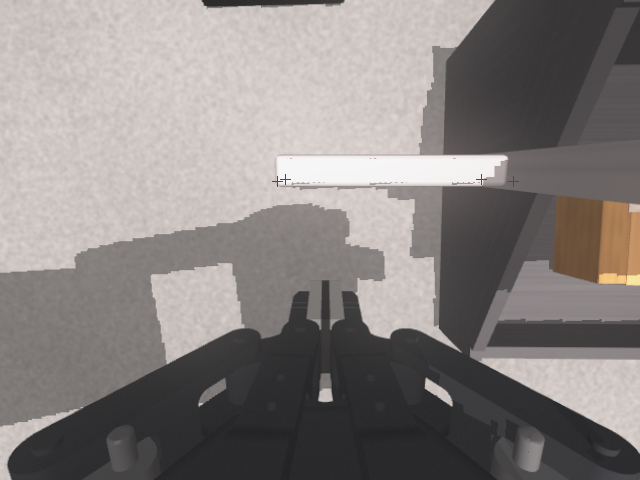

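View pics/s11.png

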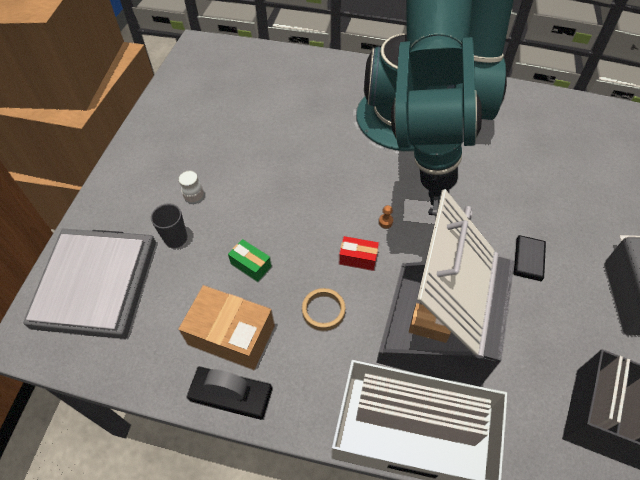

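View pics/t11.png

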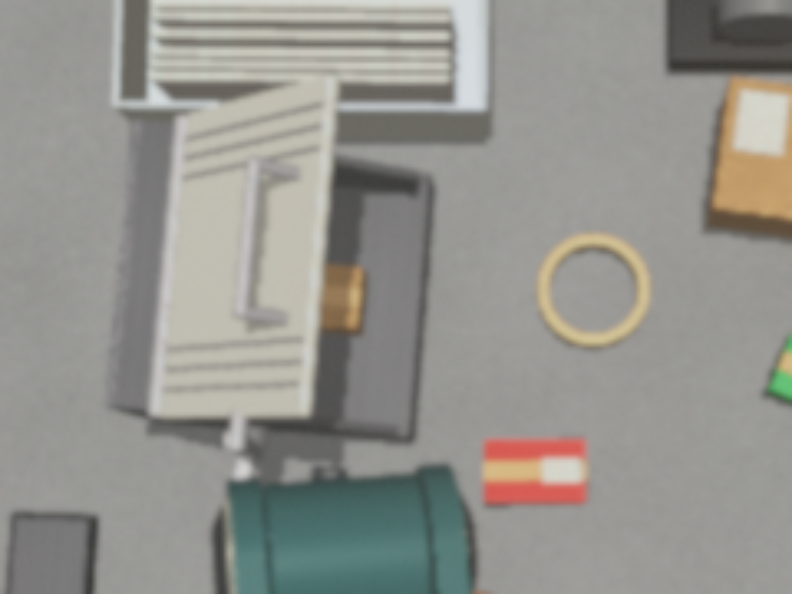

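```bash
python3 - <<'E'
from ik import *
R=Rp(12,86.4,-1); zt=Rl.T@R[:,2]
tip=lambda x,y,z: W(np.array([x,y,z])-.025*zt)
move_l(tip(-.02,.215,.127),.1); f0=get_obs()["force"]; t=Rl.T
for x in(-.008,-.003,.002,.005,.008):
    move_l(tip(x,.215,.127),.06); o=get_obs(); print(x,(t@(o["force"]-f0)).round(1),o["time"])
s=snapshot("top"); cv2.imwrite("pics/t12.png",cv2.resize(s["color"][130:310,140:380],None,fx=3.3,fy=3.3)); 
s=snapshot("wrist"); cv2.imwrite("pics/w12.png",s["color"])
E
```

```text
-0.008 [-1.2  0.3 -0.6] 30.5833
-0.003 [-2.1 -0.2  0.4] 30.8333
0.002 [-1.4 -0.9  0.7] 31.0833
0.005 [-2.   0.9  1. ] 31.3333
0.008 [-1.3 -0.7  1.5] 31.5833
```

View pics/t12.png

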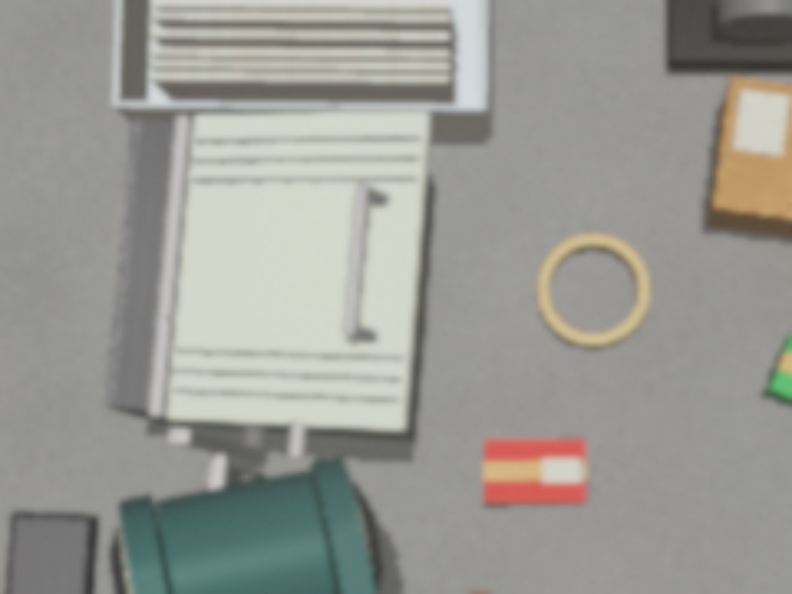

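View pics/w12.png

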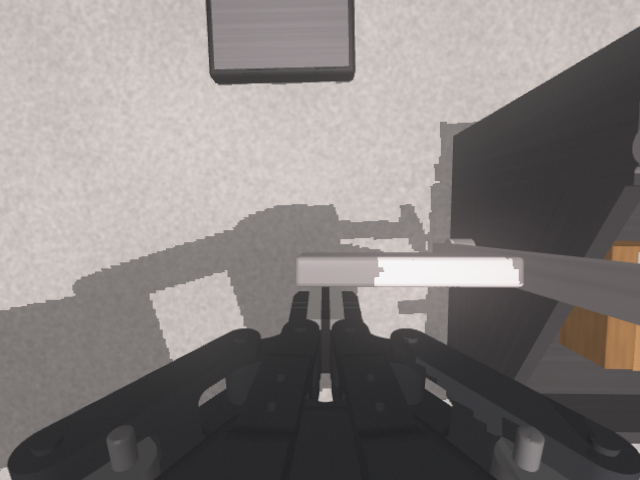

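The top view shows the door already sinking, partway down. I'll back off the tab toward the front, wait, and check that it's shut.

```bash
python3 - <<'E'
from ik import *
R=Rp(12,86.4,-1); zt=Rl.T@R[:,2]
tip=lambda x,y,z: W(np.array([x,y,z])-.025*zt)
move_l(tip(-.02,.225,.127),.1)
move_l(tip(-.06,.27,.16),.15)
move_l(tip(-.16,.30,.25),.2)
sleep(2.5)
s=snapshot("top"); cv2.imwrite("pics/t13.png",cv2.resize(s["color"][130:310,140:380],None,fx=3.3,fy=3.3)); 
print([(d["at"],d["p"]) for d in place_of(s,"door_handle")],W(handle(0)))
s=snapshot("scene"); cv2.imwrite("pics/s13.png",s["color"]);print([(d["at"],d["p"]) for d in place_of(s,"door_handle")])
print(get_obs()["time"],get_obs()["force"])
E
```

```text
[([0.6435, 0.0738, 0.1204], 0.71), ([0.3873, 0.0153, -0.0017], 0.33)] [0.64470272 0.0748498  0.11596308]
[([0.6428, 0.0777, 0.1119], 0.84), ([0.6631, -0.0806, -0.0003], 0.52)]
36.2833 [ 0.70401817 -0.29687281  0.69419848]
```

View pics/t13.png

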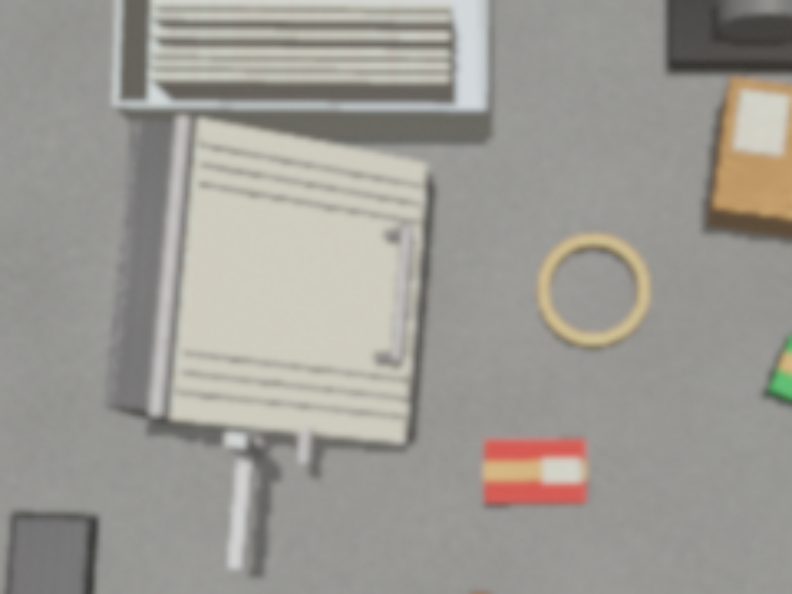

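View pics/s13.png

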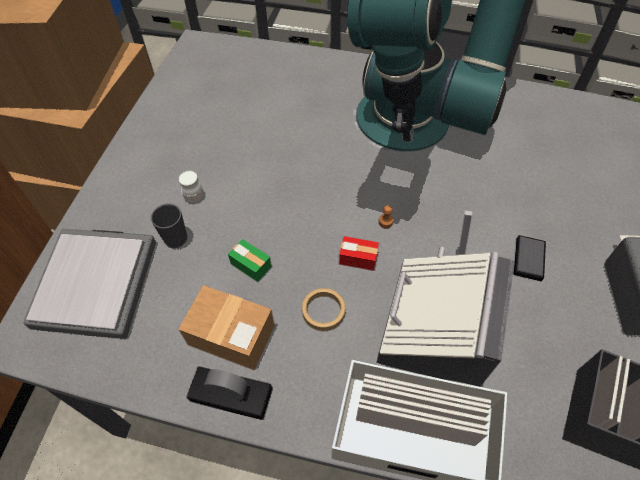

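The door is shut and its pixels match the first picture. The stay is back at rest, the bystanders haven't moved and the robot is clear. Handing in.

```bash
python3 - <<'E'
from station import *
sleep(.5); job_done()
E
```

```text
the job is handed in; nothing more can be done
```

The small brown parcel is in the locker, the door is shut, and I handed the job in at about 37 s of the 64 s allowed. No verdict is reported.

- **Door up:** I gripped the handle, raised the door and let it settle on its stay. The handle then read within 1 mm of where it should be at 1.40 rad, with no load on the gripper.
- **Parcel:** I set it down on the locker floor with about 6 N of contact and released it. The last view before closing put it flat at locker x ≈ −17 mm, y ≈ 0.
- **Door shut:** I pushed the stay's tab back about 15 mm and the door sank. I didn't measure its speed on the way down.
- **Final checks:** The door looks the same as when it was first shut, and the handle is within 5 mm of its shut position on every axis, about the detector's accuracy. The stay is at rest, the bystanders look unmoved, and the robot touches nothing.
- **Not checked:** With the door closed, the parcel could not be seen for a last look.

The detectors reported a few false tab and handle positions, which I ignored. I moved the set-down point 18 mm towards the front from my first plan so the wrist stayed clear of the raised door.

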